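Call the trainee and point out the open canister and its lid

TASK

One bean canister has been left open: press the call button fully down and let it come up again to fetch the trainee, then point from above at the open canister, fingertips about 3 cm over the middle of its mouth, and stay there for two to three seconds; then point in the same way at the knob of its lid lying on the bench, for two to three seconds, and finish still pointing there. Only show, do not help: touch nothing on the bench but the button, move nothing, and do not hover close over the closed canisters.

Things in the scene. Friction and masses are not known exactly. Their poses are not given: they have to be found in the camera images.
- call_button (a joint): travel of the call button, m: 0 released, 0.006 fully down. A spring returns it; fully down takes about 5 N. It counts as pressed beyond 0.0045.
- call_button_top (a point): centre of the top of the round steel call button (36 mm across, 18 mm above the bench, in a round black housing 52 mm across and 12 mm high, fixed to the bench); it is pressed straight down.
- open_can: brushed-steel cylindrical bean canister, 90 mm across, 110 mm high, two thin dark bands, without a lid: open at the top, wall 3 mm, empty, about 0.35 kg, loose. Origin: centre of the underside, z up. To be pointed at, not touched.
- open_can_mouth (a point): centre of the open canister's mouth, level with its rim, 110 mm above the bench, z up.
- lid: the open canister's lid, lying knob up on the bench: dark wooden disc 94 mm across, 13 mm thick, with a steel knob 28 mm across in its middle, 34 mm high over all, about 0.12 kg, loose. Origin: centre of the underside, z up. To be pointed at, not touched.
- lid_knob (a point): centre of the top of the knob of the loose lid, 34 mm above the bench, z up.
- closed_can_a: brushed-steel cylindrical bean canister, 90 mm across, 110 mm high, two thin dark bands, closed by a dark wooden lid (94 mm across) with a small steel knob; 144 mm high to the top of the knob, 0.5 kg; loose. Origin: centre of the underside, z up. Must not be touched or hovered over.
- closed_can_a_knob (a point): first closed canister: centre of the top of its knob, 144 mm above the bench, z up.
- closed_can_b: brushed-steel cylindrical bean canister, 90 mm across, 110 mm high, two thin dark bands, closed by a dark wooden lid (94 mm across) with a small steel knob; 144 mm high to the top of the knob, 0.5 kg; loose. Origin: centre of the underside, z up. Must not be touched or hovered over.
- closed_can_b_knob (a point): second closed canister: centre of the top of its knob, 144 mm above the bench, z up.
- tasting_bowl: small white ceramic tasting bowl, 90 mm across, 55 mm high, loose. Origin: centre of the underside. Bystander.
- scoop: bean scoop: open steel box 80 x 50 x 30 mm towards its +x and a dark wooden handle 85 mm long towards -x, loose. Origin: at the bench, where handle and box meet. Bystander.
Mind the look-alikes: they are no part of the job. What is shaped like the open_can but blue is not meant.

How it is judged:
On the way, in this order (a step that is already met when the one before it is completed fails the run):
1. the call button is pressed down (value of joint call_button above 0.0045 m), for 0.05 s.
2. the button is released and the fingertips dwell just above the mouth of the open canister (horizontal distance between the grasp point and open_can_mouth below 0.035 m and z of the grasp point in the frame of open_can_mouth between 0.015 and 0.1 m and value of joint call_button below 0.0015 m), for 1.8 s.
3. the fingertips dwell just above the knob of the loose lid (horizontal distance between the grasp point and lid_knob below 0.035 m and z of the grasp point in the frame of lid_knob between 0.015 and 0.1 m), for 1.8 s.
At the end, for the whole second after the job is handed in: Still pointing at the loose lid: grasp point (about 19 mm behind the fingertips) within 35 mm sideways of the knob centre and 15 to 100 mm above the knob; button released (under 1.5 mm); canisters, lid, bowl and scoop upright, at rest, within 8 mm of their starts (all of step 3 and value of joint call_button below 0.0015 m and distance of each of open_can, closed_can_a, closed_can_b, lid, tasting_bowl, scoop from where it was at the start of the episode below 0.008 m and angle between each of open_can, closed_can_a, closed_can_b, lid, tasting_bowl, scoop's own z axis and vertical below 0.1 rad and linear speed of each of open_can, closed_can_a, closed_can_b, lid, tasting_bowl, scoop below 0.02 m/s); the robot touches nothing.
It fails at once if the robot touches a canister, the lid, the bowl or the scoop (contact force between any of the fingers, the arm and open_can above 0.3 N or contact force between any of the fingers, the arm and closed_can_a above 0.3 N or contact force between any of the fingers, the arm and closed_can_b above 0.3 N or contact force between any of the fingers, the arm and lid above 0.3 N or contact force between any of the fingers, the arm and tasting_bowl above 0.3 N or contact force between any of the fingers, the arm and scoop above 0.3 N).
It fails at once if a canister, the lid, the bowl or the scoop is moved by more than 8 mm or lifted (distance of any of open_can, closed_can_a, closed_can_b, lid, tasting_bowl, scoop from where it was at the start of the episode above 0.008 m).
It fails at once if the gripper hovers close over a closed canister (grasp point within 25 mm of its axis and less than 60 mm above its knob) ((horizontal distance between the grasp point and closed_can_a_knob below 0.025 m and z of the grasp point in the frame of closed_can_a_knob below 0.06 m) or (horizontal distance between the grasp point and closed_can_b_knob below 0.025 m and z of the grasp point in the frame of closed_can_b_knob below 0.06 m)).
It also fails if it takes over 56 s, if anything falls off the work surface, if the arm or the gripper's body presses on something with over 40 N, if the wrist force passes 120 N, or if a joint passes its speed limit or range.

ROBOT

A 6-joint arm with a two-finger parallel gripper is mounted at the origin on the work surface. World frame = base frame: x ahead of the robot, y to its left, z up, the work surface at z = 0. Lengths are in m, angles in rad, forces in N, time in s.
With the tool pointing down it reaches from about 0.425 to 0.95 m from the base axis. Payload 3.5 kg.
Tool frame: the origin (TCP) lies between the finger pads; the fingertips stand 19 mm ahead of it and the grasp point (between the pads) is the TCP (ctrl.nose_length is the distance from the TCP to the fingertips, in m); z points along the fingers, y is the line along which they close (so a half turn about z gives the same grasp; the last joint's range is limited). The gripper opens to 85 mm and grips with 20 to 120 N. Pads are 22 mm wide; open, the fingers measure 114 mm over their backs; the gripper's body (76 mm by 85 mm) begins 54 mm behind the grasp point. The pads swing forward as they close: fully open they stand 13 mm farther back than shut.
Start: joints at [0.991, 0.286, 1.577, -0, 1.279, -0.15], TCP at [0.281, 0.614, 0.25] pointing down, gripper open.
Joint ranges: [-2.77, 2.77], [-0.9, 2.22], [0.21, 2.48], [-1.53, 4.67], [0.24, 2.81], [-2.84, 2.84]. Speed limits (rad/s): [2.79, 2.79, 3.14, 3.14, 3.14, 3.14].

INTERFACE

Orientations are given as a unit quaternion [x, y, z, w].
In Python, from plant import ctrl gives the robot as it stands.
- The arm moves only by the tool apply_moves, never from a script. Its argument "series" is a list of rows, each a list of 6 numbers: the shift along the world's x, y, z scaled (see below), then the turn, a rotation vector about the world's x, y, z scaled (see below). A call has 1 to 20 rows; each row is the pose to reach, as a shift and turn from the pose commanded when the call began; what a row does not reach only later rows make up. The controller multiplies each number of a shift by 0.8 m and each number of a turn by 45 degrees. A row lasts 1/8 s, in which the tool goes at most 62.5 mm and 10.7 degrees, less where a joint would pass 70% of its speed; a pose out of reach is approached as far as the arm can. A call with a number of a shift or a turn outside -1 to 1 is refused whole. A call with a gripper value outside its range is refused whole. "jaw" is the opening, from 0 (shut) to 1 (fully open), set as the call begins (left out, the last holds). The fingers move at their own pace and stop on an object; "squeeze" is the grip in N (left out, the last holds). Time passes only in rows, so rows that repeat a pose let the fingers close. It gives the time, the measured TCP pose, the force, the opening and the grip force at its end, in the units of the state.
- ctrl.get_state(): the state, without advancing time (a new reading comes with each control period).
- ctrl.read_camera(name): name is "side" or "top" or "wrist"; returns the picture (420x560x3 uint8, red, green, blue); there is no depth.
- ctrl.get_calibration(name): a dict with "fx", "fy", "cx", "cy" (pixels), "xyz" and "orientation" of the camera in the world; the wrist camera has in their place "hand_eye" (4x4, takes a point from camera to tool coordinates, whose origin is the TCP and whose axes are the flange's). Camera axes: x right, y up, looking along -z (the intrinsics and any distortion apply to the point x, -y, -z); pixel columns grow to the right and rows downward; lengths in m; the calibration is good to about 2 mm. A picture is of the moment at which its call begins: read the wrist's pose just before it. get_calibration takes no time and is no camera call.
- ctrl.sign_off(): hands the job in; it is judged then, once.
Trained networks look in the newest picture that a camera, given by its name, has taken for a name from the list of things; names that differ only in an ending like _2 or _b are one class to them, and where a whole thing is asked for, a point or a joint stands for the part that bears it (a point fixed in the world has none). Each returns a list of dicts, best first, with "p" (0 to 1); they miss things now and then, are a little off and sometimes report something else, mostly with a low value. They report only what shows in the picture. A call takes as long as a camera call. They do not tell look-alikes from the thing itself.
- ctrl.boxes_of(thing, camera): "xy" ([column, row] as shares, 0 to 1, of the picture: columns of its width, rows of its height, amid what is visible of it).
- ctrl.silhouettes(thing, camera): "pixels" (420x560 bool, what is visible of it) and "xy" ([column, row] as shares, 0 to 1, of the picture: columns of its width, rows of its height, amid what is visible of it).
The state is a dict: "time": time; "qpos": joint angles; "dq": joint speeds; "joint_efforts": joint torques, N m; "eef_pos": TCP position; "tcp_rot": TCP orientation; "contact_force": force on the tool from outside, world axes, zero at the start; "wrist_torque": the same for the moment, N m; "opening": opening from 0.0 (shut) to 1.0 (fully open); "finger_force": force on a finger pad.
Only numpy, scipy, OpenCV 4.12 (cv2) and the standard library are available. Lean on these libraries where they do the work, as an engineer would, in place of code of your own. Each camera call takes 0.05 s, during which the arm holds its last target. There are 200 camera calls.

## Working session

There is one attempt and no reset: what is moved stays moved. The work goes in short steps, Python scripts to look and compute and a tool call to move; the robot and the scene stay as the last step left them, time stands still between calls to the robot, and variables do not carry over. Pictures are saved under pics/ and viewed, at most 10 in all, crops included, and the job is handed in when it is done.

Besides the shell and the picture viewer there is one more tool, called after ">>>" by a JSON object that holds its "api" and its "payload", one argument or row to a line. apply_moves: Moves the arm, as the interface text tells. Shifts and turns lie within -1 to 1; 1 stands for 0.8 m of shift or 45 degrees of turn. Its arguments: {"type":"object","properties":{"series":{"type":"array"},"jaw":{"type":"number"},"squeeze":{"type":"number"}},"required":["series"]}

```bash
mkdir -p pics
cat > h.py <<'E'
import numpy as np, cv2
from scipy.spatial.transform import Rotation as R
from plant import ctrl
def proj_ray(cam,px):
    c=ctrl.get_calibration(cam)
    d=np.array([(px[0]-c['cx'])/c['fx'],-(px[1]-c['cy'])/c['fy'],-1])
    return np.array(c['xyz']),R.from_quat(c['orientation']).as_matrix()@d
def onz(cam,px,z):
    o,d=proj_ray(cam,px); return (o+d*(z-o[2])/d[2])
E
python3 - <<'E'
from h import *
for n in ('top','side'):
    im=ctrl.read_camera(n); cv2.imwrite(f'pics/{n}0.png',im[:,:,::-1])
    print(n,ctrl.get_calibration(n))
    for t,z in (('call_button',.018),('open_can',.11),('lid',.02),('closed_can_a',.12),('tasting_bowl',.03),('scoop',.02)):
        for b in ctrl.boxes_of(t,n):
            px=np.array(b['xy'])*[560,420]; print(t,round(b['p'],2),px.round(),onz(n,px,z).round(3))
E
```

```text
top {'fx': 474.6349857225352, 'fy': 474.6349857225352, 'cx': 279.7698385384086, 'cy': 211.96910559994708, 'xyz': array([ 0.34593644, -0.0047442 ,  1.21397027]), 'orientation': array([-0.07611379,  0.0797387 ,  0.70799246, -0.69756369])}
call_button 0.53 [193. 277.] [0.452 0.207 0.018]
open_can 0.8 [351. 208.] [ 0.602 -0.183  0.11 ]
open_can 0.6 [341. 154.] [ 0.738 -0.164  0.11 ]
lid 0.74 [361. 278.] [ 0.441 -0.213  0.02 ]
closed_can_a 0.72 [173. 203.] [0.617 0.241 0.12 ]
closed_can_a 0.65 [283. 191.] [ 0.643 -0.02   0.12 ]
closed_can_a 0.22 [350. 204.] [ 0.607 -0.18   0.12 ]
tasting_bowl 0.65 [119. 242.] [0.54  0.393 0.03 ]
scoop 0.75 [427. 232.] [ 0.557 -0.388  0.02 ]
side {'fx': 529.6899074796046, 'fy': 529.6899074796046, 'cx': 273.97343273565394, 'cy': 208.22259031819067, 'xyz': array([ 0.54246523, -0.87083486,  0.98552684]), 'orientation': array([ 0.37747041, -0.00532035, -0.03573313,  0.92531666])}
call_button 0.64 [217. 180.] [0.446 0.193 0.018]
call_button 0.59 [219. 314.] [ 0.452 -0.232  0.018]
open_can 0.84 [293. 278.] [ 0.613 -0.218  0.11 ]
open_can 0.69 [359. 273.] [ 0.749 -0.218  0.11 ]
open_can 0.33 [280. 149.] [0.618 0.197 0.11 ]
lid 0.94 [218. 308.] [ 0.45  -0.219  0.02 ]
closed_can_a 0.72 [280. 147.] [0.617 0.193 0.12 ]
closed_can_a 0.71 [304. 218.] [ 0.653 -0.063  0.12 ]
tasting_bowl 0.94 [244. 128.] [0.526 0.404 0.03 ]
scoop 0.73 [274. 377.] [ 0.561 -0.387  0.02 ]
```

View pics/top0.png

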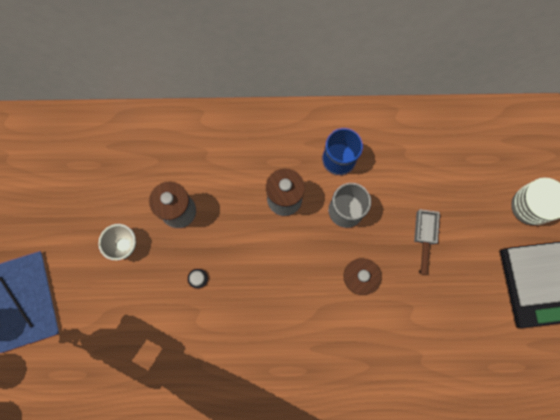

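View pics/side0.png

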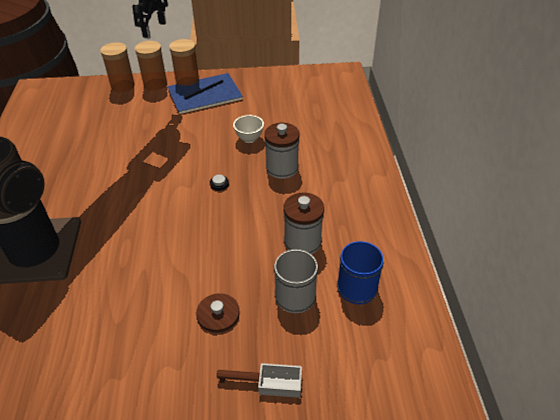

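Candidates for the open canister are the steel one at top (351,203) / side (296,280) and the blue one at top (343,150) / side (360,272). The steel one fits, because blue is the look-alike. The button is at top (197,278) / side (219,181) and the knob at top (364,276) / side (217,307). The other side "call_button" hit, at (219,314), is the lid.

Run:
```python
from h import *
t=cv2.imread('pics/top0.png'); s=cv2.imread('pics/side0.png')
def crop(im,c,r,k): return cv2.resize(im[c[1]-r:c[1]+r,c[0]-r:c[0]+r],None,fx=k,fy=k,interpolation=cv2.INTER_CUBIC)
# 4 tiles 40px->... scale
row1=np.hstack([crop(t,(351,203),28,5)[:280,:280],crop(s,(296,278),35,4)])
row2=np.hstack([crop(t,(364,276),28,5),crop(t,(197,278),28,5)])
cv2.imwrite('pics/crop.png',np.vstack([row1,row2]))
def bright(im,c,r=9):
    p=im[c[1]-r:c[1]+r+1,c[0]-r:c[0]+r+1].astype(int)
    m=(p.min(2)>100).astype(np.uint8)
    n,l,st,ce=cv2.connectedComponentsWithStats(m); i=1+st[1:,4].argmax()
    return ce[i]+np.array(c)-r, st[i,4]
for nm,cam,im,c,z in (('btn','top',t,(197,278),.018),('btn','side',s,(219,180),.018),('knob','top',t,(364,276),.034),('knob','side',s,(217,306),.034)):
    p,a=bright(im,c); print(nm,cam,p.round(1),a,onz(cam,p,z).round(4))
for cam,p in (('top',(351.5,200)),('side',(296,266))): print('mouth',cam,onz(cam,p,.11).round(4))
for cam,p,z in (('top',(167,198),.144),('side',(282,129),.144),('top',(285,185),.144),('side',(304,202),.144)): print('closed',onz(cam,p,z).round(3))
```

```text
btn top [196.1 277.8] 168 [0.4487 0.199  0.018 ]
btn side [218.2 178.3] 91 [0.4496 0.2002 0.018 ]
knob top [363.2 275.1] 104 [ 0.4476 -0.217   0.034 ]
knob side [216.4 305.2] 106 [ 0.4486 -0.22    0.034 ]
mouth top [ 0.6207 -0.1848  0.11  ]
mouth side [ 0.6215 -0.1881  0.11  ]
closed [0.623 0.249 0.144]
closed [0.627 0.237 0.144]
closed [ 0.651 -0.025  0.144]
closed [ 0.654 -0.035  0.144]
```

View pics/crop.png

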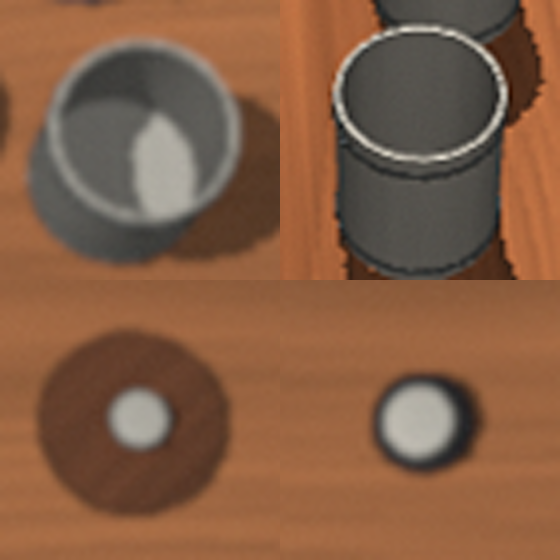

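The crop confirms the steel canister is open and empty, with its mouth centre at top (352,201). Knob and button show clearly too. Estimates are button (0.449, 0.199), mouth (0.621, -0.186) and knob (0.448, -0.218). I'm moving over the button with the jaw shut.

>>> {"api": "apply_moves", "payload": {
  "series": [
    [0.03, -0.065, 0, 0, 0, 0],
    [0.06, -0.13, 0, 0, 0, 0],
    [0.09, -0.195, 0, 0, 0, 0],
    [0.12, -0.26, 0, 0, 0, 0],
    [0.15, -0.325, 0, 0, 0, 0],
    [0.18, -0.39, 0, 0, 0, 0],
    [0.195, -0.455, 0, 0, 0, 0],
    [0.21, -0.519, 0, 0, 0, 0],
    [0.21, -0.519, -0.05, 0, 0, 0],
    [0.21, -0.519, -0.1, 0, 0, 0],
    [0.21, -0.519, -0.15, 0, 0, 0],
    [0.21, -0.519, -0.2, 0, 0, 0],
    [0.21, -0.519, -0.2, 0, 0, 0],
    [0.21, -0.519, -0.2, 0, 0, 0]
  ],
  "jaw": 0
}}

```text
time: 2.45
eef_pos: [0.4503, 0.1987, 0.0918]
tcp_rot: [0.213, 0.977, 0.0, 0.001]
contact_force: [-0.1, 0.6, -0.0]
opening: 0.003
finger_force: 0.0
```

Run:
```python
from h import *
s=ctrl.get_state(); print(s['time'],s['eef_pos'],s['tcp_rot'],s['opening'],s['contact_force'],ctrl.nose_length)
w=ctrl.read_camera('wrist'); sd=ctrl.read_camera('side')
a=cv2.resize(w,(400,300)); b=cv2.resize(sd[110:230,140:300],(400,300),interpolation=cv2.INTER_CUBIC)
cv2.imwrite('pics/over.png',np.hstack([a,b])[:,:,::-1])
c=ctrl.get_calibration('wrist'); H=np.array(c['hand_eye']); Rt=R.from_quat(s['tcp_rot']).as_matrix()
for bx in ctrl.boxes_of('call_button','wrist'):
    px=np.array(bx['xy'])*[560,420]
    d=Rt@H[:3,:3]@np.array([(px[0]-c['cx'])/c['fx'],-(px[1]-c['cy'])/c['fy'],-1]); o=Rt@H[:3,3]+s['eef_pos']
    print(bx['p'],px,o+d*(.016-o[2])/d[2])
```

```text
2.45 [0.45030505 0.19868418 0.09184736] [2.13226234e-01 9.77002179e-01 4.82489384e-04 1.04040360e-03] 0.0029070882513451586 [-0.10807436  0.64504015 -0.019176  ] 0.019
0.82 [276.024 226.716] [0.44826411 0.19730045 0.016     ]
0.49 [465.696 360.78 ] [0.59935593 0.27747976 0.016     ]
```

View pics/over.png

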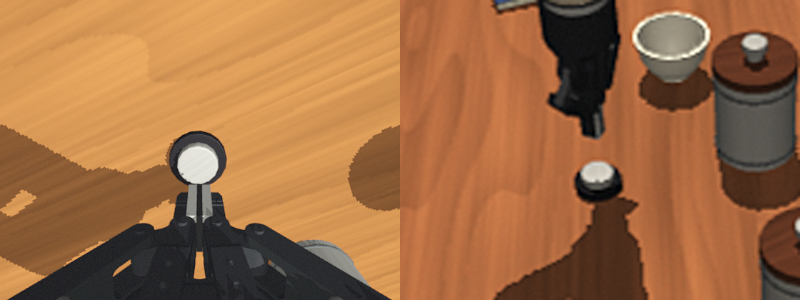

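The shut fingertips are centred over the button (wrist view, full-size (276,227)). Next I press, slowly near the bottom.

>>> {"api": "apply_moves", "payload": {
  "series": [
    [0, 0, -0.025, 0, 0, 0],
    [0, 0, -0.05, 0, 0, 0],
    [0, 0, -0.06, 0, 0, 0],
    [0, 0, -0.066, 0, 0, 0],
    [0, 0, -0.07, 0, 0, 0],
    [0, 0, -0.073, 0, 0, 0],
    [0, 0, -0.075, 0, 0, 0],
    [0, 0, -0.075, 0, 0, 0],
    [0, 0, -0.075, 0, 0, 0]
  ]
}}

```text
time: 3.72
eef_pos: [0.4498, 0.1986, 0.0346]
tcp_rot: [0.213, 0.977, -0.001, -0.001]
contact_force: [-12.6, -3.3, 28.2]
opening: -0.005
finger_force: 14.1
```

>>> {"api": "apply_moves", "payload": {
  "series": [
    [0, 0, 0.002, 0, 0, 0],
    [0, 0, 0.002, 0, 0, 0]
  ]
}}

```text
time: 3.98
eef_pos: [0.4497, 0.1986, 0.0348]
tcp_rot: [0.213, 0.977, -0.0, -0.001]
contact_force: [-8.0, -2.1, 18.0]
opening: -0.002
finger_force: 8.9
```

It is bottomed: with the command 1.6 mm higher, force falls 10 N and the height hardly changes. Now I lift and go above the open canister.

>>> {"api": "apply_moves", "payload": {
  "series": [
    [0, 0, 0.06, 0, 0, 0],
    [0, 0, 0.12, 0, 0, 0],
    [0, 0, 0.18, 0, 0, 0],
    [0, 0, 0.24, 0, 0, 0],
    [0, 0, 0.285, 0, 0, 0],
    [0.026, -0.06, 0.285, 0, 0, 0],
    [0.053, -0.12, 0.285, 0, 0, 0],
    [0.08, -0.18, 0.285, 0, 0, 0],
    [0.107, -0.24, 0.285, 0, 0, 0],
    [0.134, -0.3, 0.285, 0, 0, 0],
    [0.161, -0.36, 0.285, 0, 0, 0],
    [0.188, -0.42, 0.285, 0, 0, 0],
    [0.214, -0.481, 0.285, 0, 0, 0],
    [0.214, -0.481, 0.285, 0, 0, 0],
    [0.214, -0.481, 0.285, 0, 0, 0]
  ]
}}

```text
time: 5.85
eef_pos: [0.6203, -0.1863, 0.2598]
tcp_rot: [0.213, 0.977, 0.0, 0.0]
contact_force: [0.6, -0.3, 0.5]
opening: -0.001
finger_force: 0.0
```

Run:
```python
from h import *
s=ctrl.get_state(); print(s['eef_pos'],s['contact_force'])
w=ctrl.read_camera('wrist'); sd=ctrl.read_camera('side')
a=cv2.resize(w,(400,300)); b=cv2.resize(sd[120:345,180:480],(400,300),interpolation=cv2.INTER_CUBIC)
cv2.imwrite('pics/can.png',np.hstack([a,b])[:,:,::-1])
c=ctrl.get_calibration('wrist'); H=np.array(c['hand_eye']); Rt=R.from_quat(s['tcp_rot']).as_matrix()
p=np.linalg.inv(H)@np.append(Rt.T@(np.array([.621,-.186,.11])-s['eef_pos']),1)
print('expected mouth px',c['cx']+c['fx']*p[0]/-p[2],c['cy']-c['fy']*p[1]/-p[2])
```

```text
[ 0.62034486 -0.18626816  0.25981381] [ 0.59493731 -0.32139641  0.49981077]
expected mouth px 280.07564091945 195.3669674346961
```

View pics/can.png

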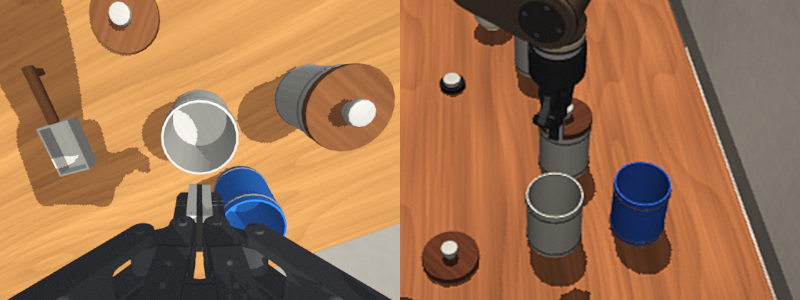

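The wrist view has the mouth centre at full-size (280,192), against (280,195) expected, so I descend and dwell.

>>> {"api": "apply_moves", "payload": {
  "series": [
    [0, 0, -0.04, 0, 0, 0],
    [0, 0, -0.08, 0, 0, 0],
    [0, 0, -0.11, 0, 0, 0],
    [0, 0, -0.125, 0, 0, 0],
    [0, 0, -0.125, 0, 0, 0],
    [0, 0, -0.125, 0, 0, 0],
    [0, 0, -0.125, 0, 0, 0],
    [0, 0, -0.125, 0, 0, 0],
    [0, 0, -0.125, 0, 0, 0],
    [0, 0, -0.125, 0, 0, 0],
    [0, 0, -0.125, 0, 0, 0],
    [0, 0, -0.125, 0, 0, 0],
    [0, 0, -0.125, 0, 0, 0],
    [0, 0, -0.125, 0, 0, 0],
    [0, 0, -0.125, 0, 0, 0],
    [0, 0, -0.125, 0, 0, 0],
    [0, 0, -0.125, 0, 0, 0],
    [0, 0, -0.125, 0, 0, 0],
    [0, 0, -0.125, 0, 0, 0],
    [0, 0, -0.125, 0, 0, 0]
  ]
}}

```text
time: 8.45
eef_pos: [0.6204, -0.1864, 0.1599]
tcp_rot: [0.213, 0.977, 0.0, -0.0]
contact_force: [-0.3, -0.2, -0.2]
opening: -0.001
finger_force: 0.0
```

>>> {"api": "apply_moves", "payload": {
  "series": [
    [0, 0, 0, 0, 0, 0],
    [0, 0, 0, 0, 0, 0],
    [0, 0, 0.06, 0, 0, 0],
    [0, 0, 0.125, 0, 0, 0],
    [-0.054, -0.01, 0.125, 0, 0, 0],
    [-0.108, -0.02, 0.125, 0, 0, 0],
    [-0.162, -0.03, 0.125, 0, 0, 0],
    [-0.2155, -0.04, 0.125, 0, 0, 0],
    [-0.2155, -0.04, 0.08, 0, 0, 0],
    [-0.2155, -0.04, 0.04, 0, 0, 0],
    [-0.2155, -0.04, 0.04, 0, 0, 0]
  ]
}}

```text
time: 9.82
eef_pos: [0.4464, -0.2173, 0.1893]
tcp_rot: [0.213, 0.977, 0.001, -0.003]
contact_force: [-0.6, 0.3, -0.3]
opening: 0.004
finger_force: 0.0
```

Run:
```python
from h import *
s=ctrl.get_state(); print(s['eef_pos'],s['contact_force'])
w=ctrl.read_camera('wrist'); sd=ctrl.read_camera('side')
a=cv2.resize(w,(400,300)); b=cv2.resize(sd[160:385,120:420],(400,300),interpolation=cv2.INTER_CUBIC)
cv2.imwrite('pics/lid.png',np.hstack([a,b])[:,:,::-1])
c=ctrl.get_calibration('wrist'); H=np.array(c['hand_eye']); Rt=R.from_quat(s['tcp_rot']).as_matrix()
p=np.linalg.inv(H)@np.append(Rt.T@(np.array([.448,-.218,.034])-s['eef_pos']),1)
print('expected knob px',c['cx']+c['fx']*p[0]/-p[2],c['cy']-c['fy']*p[1]/-p[2])
```

```text
[ 0.44635895 -0.21727849  0.18933429] [-0.58451462  0.33675671 -0.27512665]
expected knob px 279.307298417981 196.00680216315536
```

View pics/lid.png

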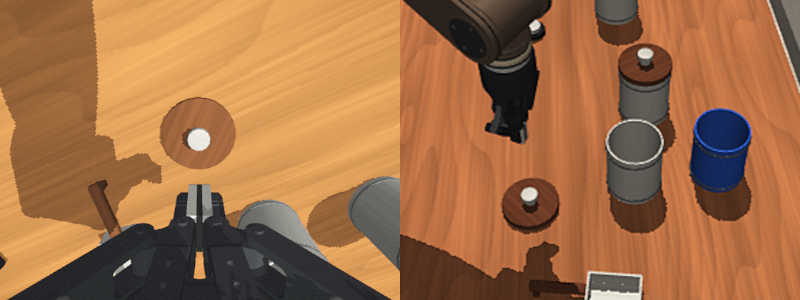

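The knob is at wrist (279,195), exactly as expected, so I descend and dwell.

>>> {"api": "apply_moves", "payload": {
  "series": [
    [0, 0, -0.04, 0, 0, 0],
    [0, 0, -0.08, 0, 0, 0],
    [0, 0, -0.115, 0, 0, 0],
    [0, 0, -0.134, 0, 0, 0],
    [0, 0, -0.134, 0, 0, 0],
    [0, 0, -0.134, 0, 0, 0],
    [0, 0, -0.134, 0, 0, 0],
    [0, 0, -0.134, 0, 0, 0],
    [0, 0, -0.134, 0, 0, 0],
    [0, 0, -0.134, 0, 0, 0],
    [0, 0, -0.134, 0, 0, 0],
    [0, 0, -0.134, 0, 0, 0],
    [0, 0, -0.134, 0, 0, 0],
    [0, 0, -0.134, 0, 0, 0],
    [0, 0, -0.134, 0, 0, 0],
    [0, 0, -0.134, 0, 0, 0],
    [0, 0, -0.134, 0, 0, 0],
    [0, 0, -0.134, 0, 0, 0],
    [0, 0, -0.134, 0, 0, 0],
    [0, 0, -0.134, 0, 0, 0]
  ]
}}

```text
time: 12.42
eef_pos: [0.448, -0.2184, 0.0847]
tcp_rot: [0.213, 0.977, 0.0, -0.0]
contact_force: [-0.2, -0.1, 0.9]
opening: -0.001
finger_force: 0.0
```

```bash
python3 -c "
from plant import ctrl
s=ctrl.get_state();print(s['time'],s['eef_pos'],s['contact_force'])
print(ctrl.sign_off())"
```

```text
12.425 [ 0.44801434 -0.21838352  0.08470726] [-0.23312775 -0.08823294  0.86810288]
the job is handed in; nothing more can be done
None
```

I pressed the call button to its stop and released it, pointed about 3 cm over the open canister's mouth and then over its lid's knob for over 2 s each, and handed in still pointing at the knob; no verdict was returned.

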